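# Unfasten the two-stage catch of the kitchen box

### The arm

A 6-joint arm with a two-finger parallel gripper is mounted at the origin on a cart in front of the work surface, level with it; the furniture and walls round the work are solid. World frame = base frame: x ahead of the robot, y to its left, z up, the work surface at z = 0. Lengths are in m, angles in degrees, forces in N, time in s.
With the tool pointing down it reaches from about 0.25 to 0.775 m from the base axis. Payload 4 kg.
Tool frame: the origin (TCP) lies at the very end of the fingers, on their centre line; the grasp point (between the pads) lies 19 mm behind it; z points along the fingers, y is the line along which they close (so a half turn about z gives the same grasp; the last joint's range is limited). The gripper opens to 94 mm and grips with 3 to 60 N. Pads are 16 mm wide; open, the fingers measure 119 mm over their backs; the gripper's body (75 mm by 177 mm) begins 78 mm behind the grasp point.
Start: joints at [-76.553, 4.996, 78.535, -0, 96.463, -5.907], TCP at [0.182, -0.519, 0.206] pointing down, gripper open.
Joint ranges: [-177.83, 177.83], [-43.37, 116.18], [15.69, 146.23], [-61.86, 241.86], [9.47, 152.12], [-147.06, 147.06]. Speed limits (degrees/s): [159.86, 159.86, 180, 180, 180, 180].

### API

Orientations are given as a 3x3 rotation matrix whose columns are the frame's x, y, z axes.
In Python, from bench import robot, cams, order gives the robot as it stands. The module is installed in compiled form; this text tells all that it offers. Calls block until the motion is done:
- robot.movep(position, orientation): joint-space move of the TCP to a pose.
- robot.move_linear(position, rate=0.15, orientation=None, until_force=None): straight line of the TCP; orientation=None keeps the orientation; rate is the mean speed in m/s. With until_force (N) it stops when the force on the tool has changed by that much, and returns True; else False.
- robot.move_j(angles): joint-space move.
- robot.command_gripper(opening, force=None): opening from 0.0 (shut) to 1.0 (fully open); force is the grip in N (None keeps the last); returns when the fingers have stopped.
- robot.wait(seconds).
- robot.solve_ik(position, orientation): joint angles nearest the present ones, or None.
- robot.get_state(): the state.
- cams.read_camera(name): name is "scene" or "top" or "wrist"; returns a dict with "color" (420x560x3 uint8, red, green, blue), "camera_matrix" (3x3 intrinsics, pixels), "dist_coeffs" ([k1, k2, p1, p2, k3] as OpenCV has them; the pictures are not rectified), "extrinsics" (4x4, takes a point from world to camera coordinates). Camera axes: x right, y down, z forward; pixel columns grow to the right and rows downward; lengths in m; the calibration is good to about 2 mm. A picture is of the moment at which its call begins. There is no depth.
A pose or a line that the arm cannot do raises robot.IKError and nothing moves.
- order.sign_off(): hands the job in; it is judged then, once.
The state is a dict: "time": time; "joints": joint angles; "joint_vel": joint speeds; "joint_torque": joint torques, N m; "tcp_pos": TCP position; "orientation": TCP orientation; "wrist_force": force on the tool from outside, world axes, zero at the start; "torque": the same for the moment, N m; "grip_width": opening from 0.0 (shut) to 1.0 (fully open); "grasp_force": force on a finger pad.
Only numpy, scipy, OpenCV 4.12 (cv2) and the standard library are available. Lean on these libraries where they do the work, as an engineer would, in place of code of your own. Each camera call takes 0.05 s, during which the arm holds its last target. There are 200 camera calls.

### The job

Unfasten the lid catch of the wooden box: first slide the safety tab all the way out, away from the latch, so that its bar no longer covers the latch; then lift the latch by its crossbar and swing it right up until it stands nearly upright. Leave both like that, with the lid shut, and do not shift or knock over the things on and around the box.

Things in the scene. Friction and masses are not known exactly. Their poses are not given: they have to be found in the camera images.
- box: Light wood box with a closed lid that does not move, fixed to the worktop; 190 (x) x 260 (y) x 100 mm high. Origin at the centre of its underside; x to its back, y to its left, z up. Its front faces the robot, turned up to 0.3 rad either way. The steel catch lies on the lid along the front edge: latch in the middle, safety tab to its left.
- latch_hinge (a point): Middle of the latch's hinge axis, fixed to the box at (-10, 0, 105) mm in its frame; the axis runs along the box's y. Axes as the box's.
- latch (a joint): Latch angle, rad: 0 flat and fastened; grows as its front end rises and swings back, to 1.45 at its stop. Stiff (about 0.09 N m), stays where left. Its steel plate, 30 mm wide, 6 thick, reaches 94 mm forward of the hinge and ends in a 40 mm hook down over the box's front. While the safety tab's bar covers the plate it rises only 0.02 rad.
- latch_bar (a point): Centre of the latch's grip: a dark round crossbar along the box's y, 26 mm long, 18 mm thick, with flat ends to pinch it by, on top of a post (10 mm wide, 18 long) on the latch plate. With the latch flat it is 48 mm in front of the hinge axis, 34 above it and 31 above the plate's top. Pinched, it turns between the fingers, but can also creep. Axes turn with the latch.
- safety_tab (a joint): How far the safety tab is slid out, m: 0 fully over the latch, grows along the box's +y (its left), 0.036 at its stop. Starts between 0 and 0.008; the latch is free from about 0.029. Slides stiffly (about 2 N) and stays where it is left.
- tab_thumb (a point): Point to pinch the tab, inside its dark upright thumb piece: 14 mm thick along the box's y, 22 long along x, 17.5 to 57.5 mm above the lid; the point is centred, 45 mm above the lid, at (-84, 58, 145) mm in the box's frame at 0. A flat bar runs from its foot to the right, under a bridge (top 22.5 mm above the lid, 21 mm from the thumb piece at 0), over the latch plate.
- balm_pot: Bystander, to be left alone: low round cream pot standing on the rear right of the lid, 90 mm across, 32 mm high. Origin at the centre of its underside.
- honey_jar: Bystander, to be left alone: glass jar with a broad lid, 64 x 68 x 84 mm high, just right of the box. Origin at the centre of its underside.
- spice_jar: Bystander, to be left alone: small jar with a cap, 45 mm across, 106 mm high, right of the box towards the robot. Origin at the centre of its underside.
- bean_tin: Bystander, to be left alone: food tin, 75 mm across, 110 mm high. Origin at the centre of its underside.
- salt_shaker: Bystander, to be left alone: clear shaker with a grey top, 44 mm across, 90 mm high. Origin at the centre of its underside.
- wooden_spoon: Bystander, to be left alone: wooden spoon lying on the worktop, 300 x 53 x 14 mm. Origin at the centre of its underside.

How it is judged:
By the outcome, as a careful person would: the job done as asked, in the order asked, and still so for the second after the job is handed in, with the robot touching nothing.
It also fails if it takes over 48 s, if anything falls off the work surface, if the arm or the gripper's body presses on something with over 40 N, if the wrist force passes 120 N, or if a joint passes its speed limit or range.

## Working session

There is one attempt and no reset: what is moved stays moved. The work goes in short steps, each a Python script; the robot and the scene stay as the last script left them, time stands still between calls to the robot, and variables do not carry over. Pictures are saved under pics/ and viewed, at most 10 in all, crops included, and the job is handed in when it is done.

```bash
mkdir -p pics
python3 - <<'E'
from bench import robot,cams,order
import cv2,pickle
for n in("scene","top"):
    d=cams.read_camera(n);pickle.dump(d,open(f"{n}.pkl","wb"))
    cv2.imwrite(f"pics/{n}.png",d["color"][:,:,::-1])
    print(n,d["camera_matrix"],d["extrinsics"],d["dist_coeffs"])
print(robot.get_state())
E
```

```text
scene [[440.84860705   0.         273.51194238]
 [  0.         440.84860705 202.96598404]
 [  0.           0.           1.        ]] [[ 0.7686385  -0.63921477  0.02448121 -0.50467195]
 [-0.31572907 -0.41238397 -0.85454936  0.20610311]
 [ 0.55633624  0.64911011 -0.51879288  1.09723606]
 [ 0.          0.          0.          1.        ]] [-0.0762276  0.         0.         0.         0.       ]
top [[534.30704671   0.         272.98890026]
 [  0.         534.30704671 213.88657238]
 [  0.           0.           1.        ]] [[ 0.00374748 -0.99998216  0.00465134 -0.12862628]
 [-0.99337602 -0.00425684 -0.11483013  0.52749396]
 [ 0.11484788 -0.00419021 -0.99337425  1.40699694]
 [ 0.          0.          0.          1.        ]] [-0.12243559  0.          0.          0.          0.        ]
{'time': 0.1, 'joints': array([-7.65520729e+01,  5.03617468e+00,  7.86128276e+01, -1.05541325e-03,
        9.64632063e+01, -5.90854306e+00]), 'joint_vel': array([ 0.01304792, -0.12318795, -0.27620667,  0.03331378, -0.01543066,
       -0.07504986]), 'joint_torque': array([ 2.81809364e-03, -3.41251087e+01, -3.03301907e+01,  7.20515312e-02,
        3.04463657e-02, -1.04083858e-04]), 'tcp_pos': array([ 0.18216017, -0.51845228,  0.20443766]), 'orientation': array([[ 9.43475466e-01,  3.31442032e-01, -4.73251953e-04],
       [ 3.31442319e-01, -9.43473570e-01,  1.90045538e-03],
       [ 1.83390081e-04, -1.94988875e-03, -9.99998082e-01]]), 'wrist_force': array([-0.22912546, -1.21001822,  0.24858107]), 'torque': array([ 0.01471345,  0.01431855, -0.0008269 ]), 'grasp_force': 0.0, 'grip_width': 0.9978283630143264}
```

View pics/scene.png

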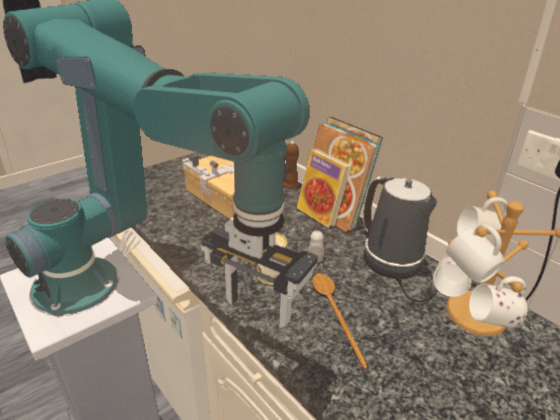

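View pics/top.png

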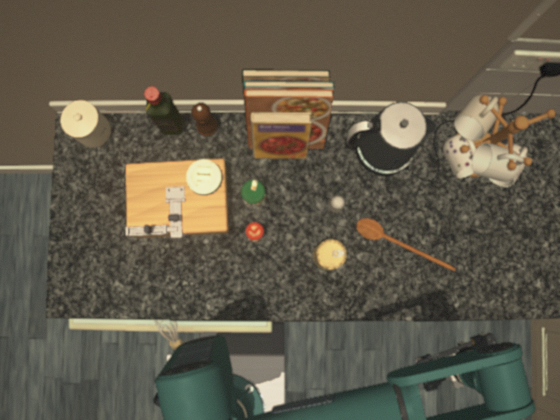

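The scene view shows the box behind the arm. In the top view the wood lid spans about (126–228, 160–236), with the tab thumb near (130,231), the latch at (176,185–235), the pot at (204,177), the honey jar at (253,190) and the spice jar at (255,231). Next I fit the lid.

```bash
cat > h.py <<'E'
import numpy as np,cv2
def ray(d,px):
    p=cv2.undistortPoints(np.array(px,float).reshape(-1,1,2),d["camera_matrix"],d["dist_coeffs"]).reshape(-1,2)
    R,t=d["extrinsics"][:3,:3],d["extrinsics"][:3,3]
    return -R.T@t,np.c_[p,np.ones(len(p))]@R
def onplane(d,px,z):
    c,r=ray(d,px);return c+r*((z-c[2])/r[:,2])[:,None]
def project(d,P):
    E=d["extrinsics"];return cv2.projectPoints(np.array(P,float).reshape(-1,1,3),cv2.Rodrigues(E[:3,:3])[0],E[:3,3],d["camera_matrix"],np.array(d["dist_coeffs"]))[0].reshape(-1,2)
E
python3 - <<'E'
import pickle,cv2,numpy as np
from h import *
d=pickle.load(open("top.pkl","rb"));im=d["color"]
hsv=cv2.cvtColor(im,cv2.COLOR_RGB2HSV)
m=cv2.inRange(hsv,(10,90,120),(25,255,255));m[:, :110]=0;m[:,240:]=0;m[:150]=0;m[245:]=0
m=cv2.morphologyEx(m,cv2.MORPH_OPEN,np.ones((3,3)))
ys,xs=np.nonzero(m);P=onplane(d,np.c_[xs,ys],0.1)
r=cv2.minAreaRect(P[:,:2].astype(np.float32));print(r,cv2.boxPoints(r))
x0,y0=110,145
c=cv2.resize(im[y0:y0+105,x0:x0+140],None,fx=5,fy=5,interpolation=cv2.INTER_CUBIC)
cv2.imwrite("pics/topc.png",c[:,:,::-1])
E
```

```text
((0.5628365874290466, 0.12577682733535767), (0.19398389756679535, 0.2624942362308502), 3.125739812850952) [[ 4.5883238e-01  2.5153995e-01]
 [ 4.7314548e-01 -1.0563744e-02]
 [ 6.6684079e-01  1.3709068e-05]
 [ 6.5252769e-01  2.6211739e-01]]
```

View pics/topc.png

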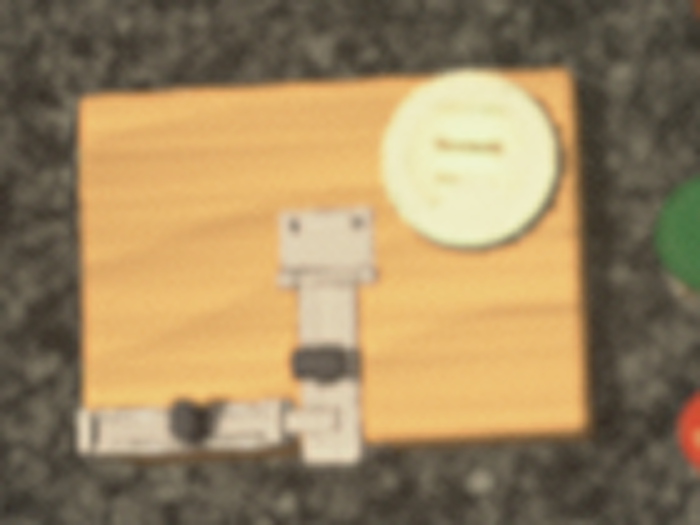

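The crop shows the catch clearly: the crossbar is at crop (322,363), full-image px (174.4,217.6). The thumb is at crop (190,420), px (148,229), and the pot is at px (204.4,176.6). I'll cross-check the pose with these and move above for a close look.

```bash
cat >> h.py <<'E'
def frame(cx,cy,yaw):
    c,s=np.cos(yaw),np.sin(yaw)
    R=np.array([[c,-s,0],[s,c,0],[0,0,1]]);o=np.array([cx,cy,0])
    return R,o,R@np.diag([1,-1,-1.])
E
python3 - <<'E'
import pickle
from h import *
from bench import robot,cams
d=pickle.load(open("top.pkl","rb"))
R,o,T=frame(.563,.126,np.radians(3.1))
f=lambda px,z:R.T@(onplane(d,[px],z)[0]-o)
print("bar",f((174.4,217.6),.146),"thumb",f((148,229),.155),"pot",f((204.4,176.6),.132))
robot.movep(o+R@[-.075,.03,.33],T)
w=cams.read_camera("wrist");pickle.dump(w,open("w.pkl","wb"));cv2.imwrite("pics/w.png",w["color"][:,:,::-1])
s=robot.get_state();print(s["time"],s["tcp_pos"],s["wrist_force"],s["joints"])
print(project(w,[o+R@p for p in ([-.058,0,.148],[-.084,.058,.1575],[-.084,.058,.145],[-.095,.13,.1],[-.095,-.13,.1])]))
E
```

```text
bar [-0.05896687 -0.00439262  0.146     ] thumb [-0.08501256  0.06038018  0.155     ] pot [ 0.04302373 -0.08095814  0.132     ]
2.7917 [0.48670199 0.15121878 0.32973162] [0.27316792 0.1291729  0.81494794] [ 1.08899380e+01  3.75733712e-01  6.93443761e+01 -9.33479049e-03
  1.10305920e+02  9.78593803e+01]
[[300.28273725 179.08469697]
 [251.29057361 202.18397569]
 [252.07205489 200.03224218]
 [202.05645809 201.2665815 ]
 [392.04394381 201.1373165 ]]
```

View pics/w.png

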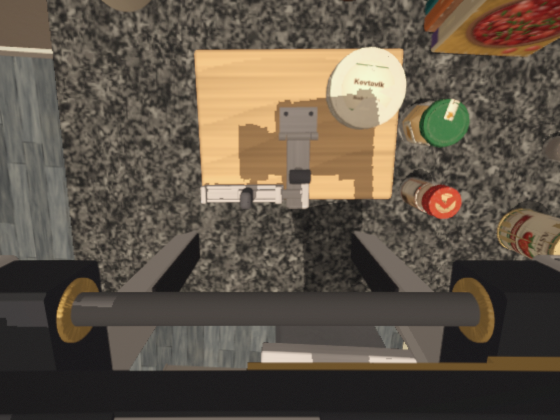

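The wrist view shows the crossbar at about (300,176) and the thumb top at about (247,198), close to the predictions, so the tab is slid out roughly 4 mm. I'll get the blob centroids by mask, then pinch the thumb and slide.

Run:
```python
import pickle
from h import *
w=pickle.load(open("w.pkl","rb"));g=cv2.cvtColor(w["color"],cv2.COLOR_RGB2GRAY)
R,o,T=frame(.563,.126,np.radians(3.1))
for n,(x0,x1,y0,y1),z in(("bar",(285,318,165,188),.146),("thumb",(236,260,184,212),.153)):
    m=(g[y0:y1,x0:x1]<55).astype(np.uint8)
    k,l,st,c=cv2.connectedComponentsWithStats(m);i=1+st[1:,4].argmax()
    x,y,ww,h,a=st[i];px=c[i]+[x0,y0];print(n,px,x+x0,y+y0,ww,h,a,R.T@(onplane(w,[px],z)[0]-o))
P=[o+R@p for p in([-.095,.13,.1],[-.095,-.13,.1],[.095,.13,.1],[.095,-.13,.1])];print(project(w,P))
hsv=cv2.cvtColor(w["color"],cv2.COLOR_RGB2HSV);m=cv2.inRange(hsv,(8,90,60),(26,255,255));m[:30]=0;m[230:]=0;m[:,:180]=0;m[:,400:]=0
m=cv2.morphologyEx(m,cv2.MORPH_OPEN,np.ones((5,5)))
ys,xs=np.nonzero(m);Q=onplane(w,np.c_[xs,ys],.1)[:,:2].astype(np.float32);print(cv2.minAreaRect(Q))
```

```text
bar [294.66666667 181.5       ] 291 180 10 3 18 [-0.06117279  0.00650471  0.146     ]
thumb [248.21052632 191.26315789] 243 188 9 12 38 [-0.07175004  0.06175847  0.153     ]
[[202.05645809 201.2665815 ]
 [392.04394381 201.1373165 ]
 [193.21089354  49.22746753]
 [405.97653958  48.84447912]]
((0.5651945471763611, 0.12675946950912476), (0.1882861852645874, 0.2593476176261902), 3.0531468391418457)
```

Run:
```python
from h import *
from bench import robot,cams
R,o,T=frame(.564,.126,np.radians(3.07))
def st(n):
    s=robot.get_state();print(n,round(s["time"],2),(R.T@(s["tcp_pos"]-o)*1e3).round(1),s["wrist_force"].round(1),round(s["grip_width"]*94,1),round(s["grasp_force"],1))
W=lambda x,y,z:o+R@[x,y,z]
robot.command_gripper(.45,force=20)
robot.movep(W(-.084,.062,.2),T)
print(robot.move_linear(W(-.084,.062,.128),rate=.08,until_force=8));st("down")
robot.command_gripper(0,force=25);st("grip")
print(robot.move_linear(W(-.084,.098,.128),rate=.04,until_force=15));st("slid")
robot.command_gripper(.4);st("open")
robot.move_linear(W(-.084,.096,.24),rate=.15);st("up")
robot.movep(W(-.075,.03,.33),T)
w=cams.read_camera("wrist")
c=cv2.resize(w["color"][100:220,180:340],None,fx=5,fy=5,interpolation=cv2.INTER_CUBIC)
cv2.imwrite("pics/w2.png",c[:,:,::-1])
print((project(w,[W(-.084,.094,.1575),W(-.058,0,.148),W(-.058,.013,.139),W(-.058,-.013,.139)])-[180,100])*5)
```

```text
False
down 5.37 [-83.5  62.1 128.7] [ 0.2 -1.   0.2] 42.5 0.0
grip 5.92 [-83.8  62.6 128.3] [-0.4  1.1  0.7] 13.9 25.0
True
slid 6.74 [-83.9  93.4 128.4] [-0.7 -1.6  2.7] 13.9 25.0
open 7.32 [-84.1  92.4 128.2] [-0.2  0.4 -0.7] 37.6 0.0
up 8.21 [-84.5  95.8 238.8] [ 0.3 -0.2 -0.7] 37.4 0.0
[[206.79839545 509.50916007]
 [606.01405702 393.80076033]
 [549.36786404 388.75756464]
 [656.55051721 388.74000066]]
```

View pics/w2.png

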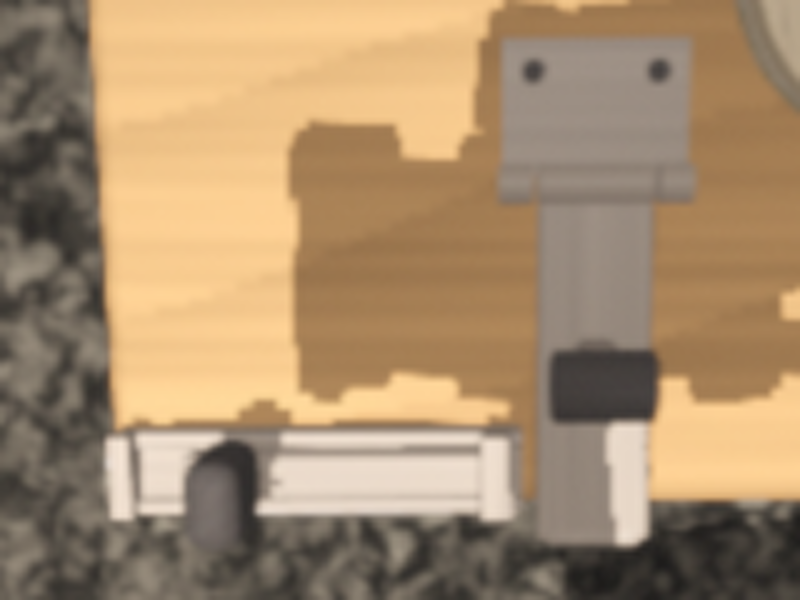

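The bar is now withdrawn, with its end no longer showing beyond the bridge at crop x≈518. The thumb is at crop (212,500), which puts it at its stop, and the crossbar at (604,385) matches the prediction. Next I pinch the crossbar and follow the arc.

Run:
```python
from h import *
from bench import robot,cams
R,o,T=frame(.564,.126,np.radians(3.07))
def st(n):
    s=robot.get_state();print(n,round(s["time"],2),(R.T@(s["tcp_pos"]-o)*1e3).round(1),s["wrist_force"].round(1),round(s["grip_width"]*94,1),round(s["grasp_force"],1));return s
W=lambda x,y,z:o+R@[x,y,z]
r,a0=np.hypot(48,34)/1e3,np.arctan2(34,48)
B=lambda th:W(-.010-r*np.cos(a0+th),0,.105+r*np.sin(a0+th)-.019)
robot.command_gripper(.45)
robot.movep(B(0)+[0,0,.07],T)
print(robot.move_linear(B(0),rate=.08,until_force=8));st("down")
robot.command_gripper(0,force=35);st("grip")
for th in np.arange(.1,1.46,.09):
    robot.move_linear(B(th),rate=.05)
    s=st(f"{th:.2f}")
    if np.linalg.norm(s["wrist_force"])>25: print("force");break
w=cams.read_camera("scene");cv2.imwrite("pics/s3.png",cv2.resize(w["color"][140:240,160:300],None,fx=5,fy=5)[:,:,::-1])
```

```text
False
down 10.77 [-57.5   0.  120.7] [1.3 0.1 0.1] 42.4 0.0
grip 11.18 [-57.7  -0.5 120.6] [-0.1 -2.2  1.6] 25.6 35.0
0.10 11.44 [-55.9  -0.5 123.1] [-3.2 -3.8 -5.5] 25.6 35.0
0.19 11.7 [-52.4  -0.5 126.9] [-3.6 -2.6 -6. ] 25.5 35.0
0.28 11.96 [-48.4  -0.5 130.5] [-4.7 -4.7 -5.1] 25.8 35.0
0.37 12.22 [-44.2  -0.4 133.7] [-5.  -4.5 -5.5] 25.7 35.0
0.46 12.47 [-39.8  -0.4 136.5] [-4.4 -3.4 -5.5] 25.7 35.0
0.55 12.73 [-35.   -0.4 139. ] [-5.1 -3.9 -5. ] 25.5 35.0
0.64 12.99 [-30.   -0.4 141.1] [-4.8 -4.  -3.5] 25.4 35.0
0.73 13.25 [-24.8  -0.4 142.8] [-5.6 -3.7 -3.1] 25.4 35.0
0.82 13.51 [-19.4  -0.4 144.1] [-6.1 -3.6 -1.9] 25.4 35.0
0.91 13.77 [-13.8  -0.3 145. ] [-5.2 -4.2 -1.4] 25.7 35.0
1.00 14.03 [ -8.1  -0.3 145.4] [-4.7 -2.5 -0.4] 25.1 35.0
1.09 14.28 [ -2.3  -0.3 145.4] [-4.6 -3.6  0.6] 24.9 35.0
1.18 14.54 [  3.4  -0.2 144.9] [-3.7 -4.4  1. ] 25.4 35.0
1.27 14.8 [  9.2  -0.2 143.9] [-2.9 -3.1  4.3] 25.0 35.0
1.36 15.06 [ 14.9  -0.2 142.2] [-1.4 -2.7  5.7] 25.1 35.0
1.45 15.32 [ 2.030e+01 -1.000e-01  1.402e+02] [ 0.1 -2.4  4.4] 24.9 35.0
```

View pics/s3.png

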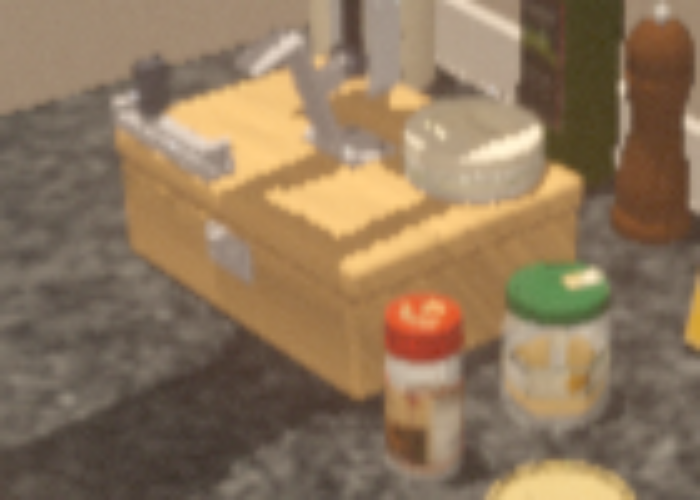

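The latch is raised steeply, with its hook at crop (275,55), and the bystanders are untouched. I'll ease on to the stop, allowing for creep, then release and check.

Run:
```python
from h import *
from bench import robot,cams
import pickle
R,o,T=frame(.564,.126,np.radians(3.07))
def st(n):
    s=robot.get_state();print(n,round(s["time"],2),(R.T@(s["tcp_pos"]-o)*1e3).round(1),s["wrist_force"].round(1),round(s["grip_width"]*94,1),round(s["grasp_force"],1));return s
W=lambda x,y,z:o+R@[x,y,z]
r,a0=np.hypot(48,34)/1e3,np.arctan2(34,48)
B=lambda th:W(-.010-r*np.cos(a0+th),0,.105+r*np.sin(a0+th)-.019)
for th in np.arange(1.5,1.7,.04):
    h=robot.move_linear(B(th),rate=.04,until_force=9)
    st(f"{th:.2f} {h}")
    if h: break
robot.command_gripper(.45);s=st("open")
robot.move_linear(s["tcp_pos"]+[0,0,.13],rate=.15);st("up")
robot.movep(W(-.15,-.25,.38),T)
for n in("scene","top"):
    w=cams.read_camera(n);pickle.dump(w,open(n+"4.pkl","wb"))
    for th in(1.0,1.2,1.3,1.4,1.45):
        f=lambda a,b:W(-.010-a*np.cos(th)+b*np.sin(th),0,.105+a*np.sin(th)+b*np.cos(th))
        print(n,th,project(w,[f(0,0),f(.094,0),f(.048,.034)]).round(1).tolist())
    x0,y0=(170,140) if n=="scene" else(110,145)
    cv2.imwrite(f"pics/{n}4.png",cv2.resize(w["color"][y0:y0+100,x0:x0+130],None,fx=6,fy=6,interpolation=cv2.INTER_CUBIC)[:,:,::-1])
```

```text
1.50 False 15.62 [ 2.29e+01 -1.00e-01  1.39e+02] [-0.4 -2.9  5.1] 24.8 35.0
1.54 False 15.87 [ 2.50e+01 -1.00e-01  1.38e+02] [ 0.2 -2.5  6. ] 24.8 35.0
1.58 False 16.12 [ 2.720e+01 -1.000e-01  1.367e+02] [-0.7 -3.3  6.7] 24.5 35.0
1.62 False 16.37 [ 2.930e+01 -1.000e-01  1.355e+02] [ 1.2 -3.   6.4] 24.3 35.0
1.66 False 16.62 [ 3.140e+01 -1.000e-01  1.342e+02] [ 0.4 -2.9  7.2] 24.7 35.0
open 17.12 [ 28.    0.3 130.3] [ 0.1 -0.6  0. ] 42.5 0.0
up 18.13 [ 27.6   0.3 258.9] [ 0.1 -0.1 -0. ] 42.4 0.0
scene 1.0 [[225.4, 169.1], [211.6, 151.0], [225.5, 152.4]]
scene 1.2 [[225.4, 169.1], [215.8, 147.1], [228.4, 151.9]]
scene 1.3 [[225.4, 169.1], [218.1, 145.5], [229.8, 151.9]]
scene 1.4 [[225.4, 169.1], [220.4, 144.1], [231.2, 152.1]]
scene 1.45 [[225.4, 169.1], [221.6, 143.5], [231.8, 152.2]]
top 1.0 [[175.0, 200.1], [169.8, 216.3], [170.8, 195.6]]
top 1.2 [[175.0, 200.1], [168.9, 209.0], [170.8, 191.1]]
top 1.3 [[175.0, 200.1], [168.6, 205.2], [170.8, 189.0]]
top 1.4 [[175.0, 200.1], [168.4, 201.3], [170.9, 186.9]]
top 1.45 [[175.0, 200.1], [168.2, 199.3], [171.0, 186.0]]
```

View pics/scene4.png

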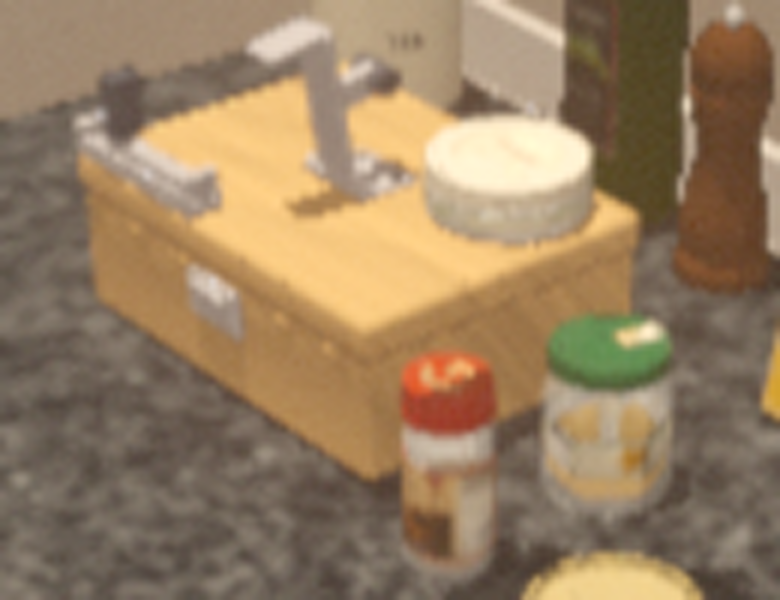

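View pics/top4.png

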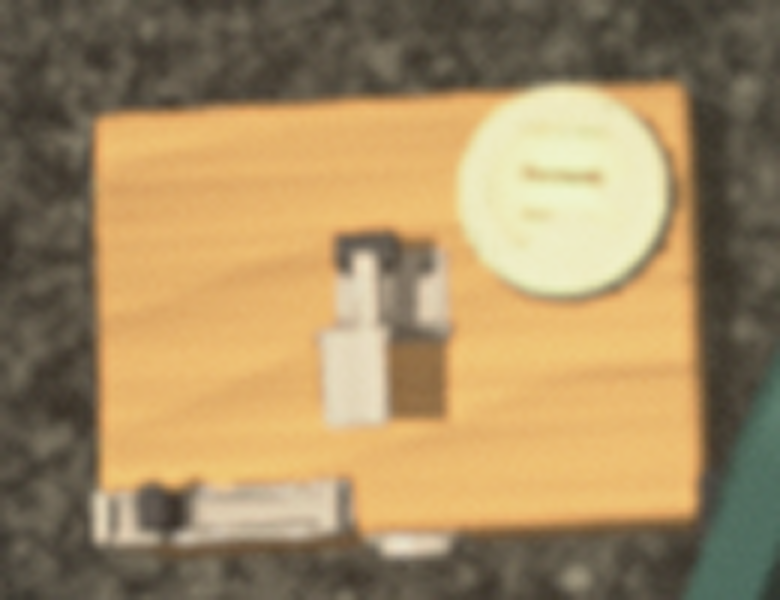

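In the scene view the crossbar is at px (232,152.5) and the plate tip at (222.5,145.5). The top view has the crossbar at (171.3,186.2). Together these give a latch angle of about 1.42–1.44. Before handing in I check how far out the tab is, with the thumb at top px (137.2,229.7).

Run:
```python
import pickle
from h import *
R,o,T=frame(.564,.126,np.radians(3.07))
for f,x0,y0,s in(("top.pkl",110,145,5),("top4.pkl",110,145,6)):
    d=pickle.load(open(f,"rb"));g=cv2.cvtColor(d["color"],cv2.COLOR_RGB2GRAY).astype(float)
    sub=g[222:236,126:160];m=np.clip(110-sub,0,None);m[:, :4]=0
    k,l,st,c=cv2.connectedComponentsWithStats((sub[:, 4:]<95).astype(np.uint8))
    print(f,[(st[i].tolist(),(c[i]+[130,222]).round(1).tolist(),(R.T@(onplane(d,[c[i]+[130,222]],.15)[0]-o)*1e3).round(1).tolist()) for i in range(1,k) if st[i,4]>12])
print((project(d,[o+R@[-.084,y,.1575] for y in(.058,.087,.094)])).round(1))
```

```text
top.pkl [([15, 4, 8, 8, 42], [148.4, 229.1], [-86.0, 60.5, 150.0])]
top4.pkl [([4, 5, 7, 7, 44], [137.0, 229.7], [-85.9, 89.1, 150.0])]
[[148.7 228. ]
 [137.1 228.6]
 [134.3 228.7]]
```

The top view can't settle the last few millimetres, so I'll re-pinch the thumb and press it gently against its stop.

Run:
```python
from h import *
from bench import robot,cams
R,o,T=frame(.564,.126,np.radians(3.07))
def st(n):
    s=robot.get_state();print(n,round(s["time"],2),(R.T@(s["tcp_pos"]-o)*1e3).round(1),s["wrist_force"].round(1),round(s["grip_width"]*94,1),round(s["grasp_force"],1));return s
W=lambda x,y,z:o+R@[x,y,z]
robot.movep(W(-.090,.093,.32),T)
robot.move_linear(W(-.086,.093,.18),rate=.15)
print(robot.move_linear(W(-.086,.093,.129),rate=.08,until_force=8));st("down")
robot.command_gripper(0,force=25);st("grip")
print(robot.move_linear(W(-.086,.101,.129),rate=.02,until_force=15));st("slid")
robot.command_gripper(.45);st("open")
robot.move_linear(W(-.090,.093,.32),rate=.2)
robot.movep(W(-.15,-.25,.38),T);st("end")
w=cams.read_camera("top");g=cv2.cvtColor(w["color"],cv2.COLOR_RGB2GRAY)
sub=g[222:236,130:160];k,l,s,c=cv2.connectedComponentsWithStats((sub<95).astype(np.uint8));print(s[1:,4],c[1:]+[130,222])
sub=g[178:196,160:180];ys,xs=np.nonzero(sub<90);print(xs.mean()+160,ys.mean()+178)
import pickle
g=cv2.cvtColor(pickle.load(open("top4.pkl","rb"))["color"],cv2.COLOR_RGB2GRAY)
sub=g[178:196,160:180];ys,xs=np.nonzero(sub<90);print(xs.mean()+160,ys.mean()+178)
```

```text
False
down 22.68 [-85.8  93.1 129.2] [-1.4 -0.3  0.7] 42.3 0.0
grip 23.23 [-85.8  93.1 129.3] [0.1 0.  1.1] 13.9 25.0
True
slid 23.57 [-85.8  93.4 129.3] [-0.8 -2.   3.2] 13.9 25.0
open 24.2 [-86.4  93.4 128.4] [-0.6  0.   0.3] 42.2 0.0
end 26.63 [-149.8 -249.4  379.5] [ 1.  -0.5 -0.1] 42.2 0.0
[44] [[137.02272727 229.65909091]]
175.0 187.22222222222223
175.0 187.25
```

```bash
python3 -c "
from bench import order;print(order.sign_off())"
```

```text
the job is handed in; nothing more can be done
None
```

The job is handed in (no verdict shown): the safety tab was slid out to its stop first, then the latch was swung up to about 1.43 rad and stayed there. The lid is shut, the arm is clear, and I saw no bystander moved (26.6 s used).

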